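Lay a cheese log in its V-cradle and chock it

ROBOT

A 6-joint arm with a two-finger parallel gripper is mounted at the origin on the work surface. World frame = base frame: x ahead of the robot, y to its left, z up, the work surface at z = 0. Lengths are in m, angles in rad, forces in N, time in s.
With the tool pointing down it reaches from about 0.375 to 0.975 m from the base axis. Payload 3.8 kg.
Tool frame: the origin (TCP) lies midway between the tips of the shut fingers; the grasp point (between the pads) lies 19 mm behind it; z points along the fingers, y is the line along which they close (so a half turn about z gives the same grasp; the last joint's range is limited). The gripper opens to 85 mm and grips with 20 to 120 N. Pads are 22 mm wide; open, the fingers measure 114 mm over their backs; the gripper's body (76 mm by 85 mm) begins 54 mm behind the grasp point. The pads swing forward as they close: fully open they stand 13 mm farther back than shut.
Start: joints at [-1.252, 0.264, 1.604, -0, 1.274, -0.037], TCP at [0.235, -0.633, 0.231] pointing down, gripper open.
Joint ranges: [-2.63, 2.63], [-0.94, 2.18], [0.31, 2.57], [-1.31, 4.45], [0, 2.66], [-2.55, 2.55]. Speed limits (rad/s): [2.57, 2.57, 3.14, 3.14, 3.14, 3.14].

INTERFACE

Orientations are given as a rotation vector (axis times angle).
In Python, from workcell import bot gives the robot as it stands.
- The arm moves only by the tool step_arm, never from a script. Its argument "motion" is a list of rows, each a list of 5 numbers: the finger opening in cm, from 0 to 8.54, then the shift along the tool's x, y, z in cm, then the turn about the tool's z in degrees. In form: [[claw, dx, dy, dz, twist], ...]. A call has 1 to 20 rows; each row is the pose to reach, as a shift and turn from the pose commanded when the call began, along the tool's axes at that moment; what a row does not reach only later rows make up. A row lasts 1/10 s, in which the tool goes at most 50 mm and 8.59 degrees, less where a joint would pass 70% of its speed; a pose out of reach is approached as far as the arm can. A call with a gripper value outside its range is refused whole. The fingers move at their own pace and stop on an object; "force" is the grip in N (left out, the last holds). Time passes only in rows, so rows that repeat a pose let the fingers close. It gives the time, the measured TCP pose, the force, the opening and the grip force at its end, in the units of the state.
- bot.read_state(): the state, without advancing time (a new reading comes with each control period).
- bot.read_camera(name): name is "scene" or "side" or "wrist"; returns (picture, depth): 384x512x3 uint8, red, green, blue; 384x512 float32, m along the optical axis (not along the pixel's ray), 0 where there is no reading.
- bot.calibration(name): a dict with "mtx" (3x3 intrinsics, pixels), "k1" (the pictures are not rectified: a ray, as slopes to the right and down, at radius r is drawn at 1 + k1 r^2 times it, then the intrinsics apply), "origin" and "orientation" of the camera in the world; the wrist camera has in their place "T_tool_cam" (4x4, takes a point from camera to tool coordinates, whose origin is the TCP and whose axes are the flange's). Camera axes: x right, y up, looking along -z (the intrinsics and any distortion apply to the point x, -y, -z); pixel columns grow to the right and rows downward; lengths in m; the calibration is good to about 2 mm. A picture is of the moment at which its call begins: read the wrist's pose just before it. calibration takes no time and is no camera call.
- bot.finish_job(): hands the job in; it is judged then, once.
The state is a dict: "time": time; "q": joint angles; "joint_vel": joint speeds; "joint_torque": joint torques, N m; "tool_pos": TCP position; "tcp_rot": TCP orientation; "wrist_force": force on the tool from outside, world axes, zero at the start; "torque": the same for the moment, N m; "width": opening from 0.0 (shut) to 1.0 (fully open); "grip_force": force on a finger pad.
Only numpy, scipy, OpenCV 4.12 (cv2) and the standard library are available. Lean on these libraries where they do the work, as an engineer would, in place of code of your own. Each camera call takes 0.05 s, during which the arm holds its last target. There are 200 camera calls.

TASK

On the cheese counter, lay the long round cheese log lengthwise in the V of the wooden cradle, roughly centred, without dropping it. Then set the wooden chock on the cradle's board between the two saddles, on the side of the low flank, and slide it in parallel to the log until it is close up against it, so that the log cannot roll out; finish with both released.

Things in the scene. Friction and masses are not known exactly. Their poses are not given: they have to be found in the camera images.
- log: Long smoked cheese log: brown cylinder, 48 mm in diameter, 230 mm long, about 0.4 kg, two pale cords round it; lies on the counter and can roll. Origin at its centre (on the axis, mid length); x along the log. The short thick log standing on end is not wanted.
- chock: Wooden chock, about 75 g, on its wide sole, two opposite sides sloping in like a roof with a flat top: 50 mm long along x (upright end faces, to grip), 72 mm wide along y at the sole, 36 mm at the top, 36 mm high. Origin at the centre of the sole, z up; same either way round. Not the plain rectangular blocks nearby.
- cradle: Fixed wooden V-cradle: dark board 16 mm thick, 210 (x) by 180 mm (y -50 to +130), two 20 mm thick saddles at x = -85 and +85. Each has a lopsided V: steep flank on -y, 54 mm high over the counter; low 20 degree flank on +y, rising to 40 mm at y = +37. Origin on the counter under the V's middle, z up. The seated log lies along x, its axis at y = 0, z = 52 mm, its underside 12 mm over the board.
- chock_spot (a point): Where the chock's sole centre goes: on the cradle's bare board top (16 mm over the counter), midway between the saddles (150 mm clear), at y = +48 mm in the cradle's frame; axes as the cradle's. A chock here, x along the cradle's x, is 3 mm clear of the seated log with its sloping toe under the log's side: lower it 20 mm or more farther out (+y), then slide it in level.
Not all that is in view belongs to the job. What is shaped like the log but pink is not meant.

How it is judged:
On the way, in this order (a step that is already met when the one before it is completed fails the run):
1. the log lies in the V of the cradle, let go and at rest (x of log in the frame of cradle between -0.025 and 0.025 m and y of log in the frame of cradle between -0.012 and 0.012 m and z of log in the frame of cradle between 0.044 and 0.06 m and angle between the x axis of log and the x axis of cradle, either way round below 0.18 rad and linear speed of log below 0.03 m/s and angular speed of log below 0.3 rad/s and contact force between the fingers and log below 0.3 N), for 0.2 s.
2. the chock stands on the board on the low-flank side, close against the log, let go (x of log in the frame of cradle between -0.025 and 0.025 m and y of log in the frame of cradle between -0.012 and 0.012 m and z of log in the frame of cradle between 0.044 and 0.06 m and angle between the x axis of log and the x axis of cradle, either way round below 0.18 rad and linear speed of each of log, chock below 0.03 m/s and angular speed of log below 0.3 rad/s and x of chock in the frame of cradle between -0.035 and 0.035 m and y of chock in the frame of cradle between 0.036 and 0.062 m and z of chock in the frame of cradle between 0.01 and 0.022 m and angle between the x axis of chock and the x axis of cradle, either way round below 0.26 rad and angle between chock's own z axis and vertical below 0.12 rad and contact force between the fingers and chock below 0.3 N), for 0.2 s.
At the end, for the whole second after the job is handed in: Log in the V: centre within 25 mm lengthwise, 12 mm sideways, 8 mm in height of its seat, 10 degrees along. Chock flat on the board on the low-flank (+y) side: centre 36 to 62 mm from the centre line, within 35 mm of the middle, 15 degrees of parallel. Both released, at rest (all of step 2 and contact force between the fingers and log below 0.3 N); the robot touches nothing.
It fails at once if the log is dropped (falls free of the fingers for more than about 25 mm) (linear speed of log above 0.7 m/s and contact force between the fingers and log below 0.3 N).
It also fails if it takes over 56 s, if anything falls off the work surface, if the arm or the gripper's body presses on something with over 40 N, if the wrist force passes 120 N, or if a joint passes its speed limit or range.

## Working session

There is one attempt and no reset: what is moved stays moved. The work goes in short steps, Python scripts to look and compute and a tool call to move; the robot and the scene stay as the last step left them, time stands still between calls to the robot, and variables do not carry over. Pictures are saved under pics/ and viewed, at most 10 in all, crops included, and the job is handed in when it is done.

Besides the shell and the picture viewer there is one more tool, called after "Emit:" by a JSON object that holds its "api" and its "payload". step_arm: Moves the arm, as the interface text tells. Its arguments: {"type":"object","properties":{"motion":{"type":"array","items":{"type":"array","items":{"type":"number"}}},"force":{"type":"number"}},"required":["motion"]}

```bash
mkdir -p pics
cat > h.py <<'E'
import numpy as np, cv2
from scipy.spatial.transform import Rotation as R
from workcell import bot
def campose(name,st=None):
    c=bot.calibration(name)
    if name=='wrist':
        st=st or bot.read_state()
        T=np.eye(4);T[:3,:3]=R.from_rotvec(st['tcp_rot']).as_matrix();T[:3,3]=st['tool_pos']
        M=T@np.array(c['T_tool_cam']);return c,M[:3,:3],M[:3,3]
    o=np.array(c['orientation'],float)
    Rm=o if o.shape==(3,3) else R.from_rotvec(o).as_matrix()
    return c,Rm,np.array(c['origin'])
def cloud(name,dep,P):
    c,Rm,o=P;h,w=dep.shape
    K=np.array(c['mtx'],float);u,v=np.meshgrid(np.arange(w,dtype=float),np.arange(h,dtype=float))
    n=cv2.undistortPoints(np.stack([u,v],-1).reshape(-1,1,2),K,np.array([c['k1'],0,0,0.])).reshape(h,w,2)
    p=np.stack([n[...,0]*dep,-n[...,1]*dep,-dep],-1)
    W=p@Rm.T+o; W[dep==0]=np.nan
    return W
def look(name):
    st=bot.read_state();P=campose(name,st);im,d=bot.read_camera(name)
    return im,cloud(name,d,P)
E
python3 - <<'E'
from h import *
for n in ('scene','side'):
    im,W=look(n);cv2.imwrite(f'pics/{n}0.png',im[...,::-1]);np.savez(f'{n}0.npz',im=im,W=W)
    print(n,bot.calibration(n)['origin'],np.nanpercentile(W.reshape(-1,3),[2,50,98],axis=0).round(3).tolist())
s=bot.read_state();print(s['tool_pos'],s['tcp_rot'],s['time'],R.from_rotvec(s['tcp_rot']).as_matrix().round(3))
E
```

```text
scene [ 1.12402503 -0.31951143  0.92023157] [[-1.451, -0.684, -0.751], [0.355, 0.003, 0.0], [0.936, 2.385, 0.293]]
side [0.22502149 0.98362582 1.03285786] [[-0.86, -2.232, -0.754], [0.373, 0.002, 0.0], [2.111, 0.583, 0.405]]
[ 0.23489411 -0.63209132  0.23005872] [-3.08998660e+00 -5.55545945e-01  4.95364638e-04] 0.1 [[ 0.937  0.348 -0.001]
 [ 0.348 -0.937  0.002]
 [ 0.    -0.002 -1.   ]]
```

View pics/scene0.png

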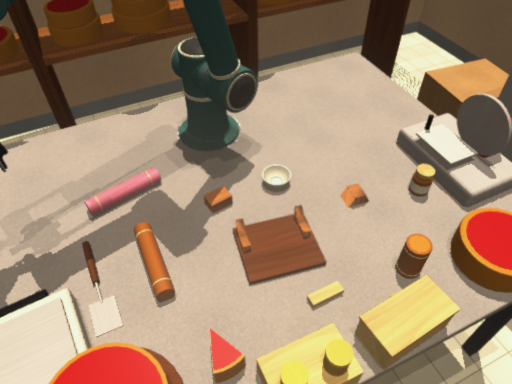

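View pics/side0.png

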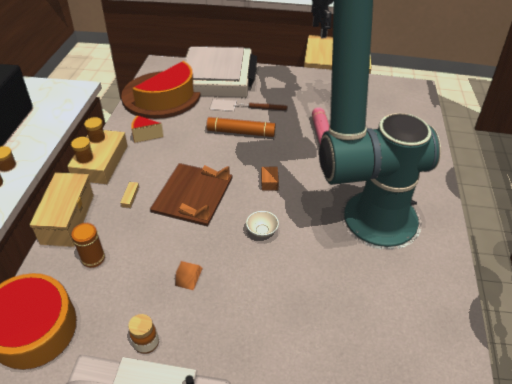

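Scene view: the brown log is at px (153,260) with the pink decoy at (123,192). The cradle is at (278,245), its saddles on the side nearest the robot. There are two chock candidates, at (218,197) and (354,194).

Run:
```python
from h import *
S=np.load('scene0.npz');D=np.load('side0.npz')
c=[S['im'][170:225,190:260],S['im'][170:225,320:390],D['im'][155:210,235:305],D['im'][250:305,155:225]]
c=[cv2.resize(x,(400,300),interpolation=cv2.INTER_CUBIC) for x in c]
cv2.imwrite('pics/c.png',np.vstack([np.hstack(c[:2]),np.hstack(c[2:])])[...,::-1])
def stat(Z,x0,y0,x1,y1,zmin,n):
    W=Z['W'][y0:y1,x0:x1].reshape(-1,3);W=W[W[:,2]>zmin];W=W[W[:,2]<.12]
    r=cv2.minAreaRect((W[:,:2]*1000).astype(np.float32))
    print(n,len(W),'med',np.median(W,0).round(3),'zmax',np.percentile(W[:,2],98).round(3),'rect',np.round(r[0],0),np.round(r[1],0),round(r[2],1))
stat(S,128,215,180,305,.008,'log');stat(D,200,112,280,142,.008,'log side')
stat(S,128,215,180,305,.03,'log top');stat(D,200,112,280,142,.03,'log side top')
stat(S,200,182,236,213,.006,'A');stat(D,258,162,282,193,.006,'A side')
stat(S,200,182,236,213,.033,'A top');stat(D,258,162,282,193,.033,'A side top')
stat(S,338,178,372,212,.006,'B');stat(D,172,258,205,292,.006,'B side')
stat(S,338,178,372,212,.033,'B top');stat(D,172,258,205,292,.033,'B side top')
stat(S,230,200,328,285,.008,'cradle');stat(D,148,160,234,225,.008,'cradle side')
stat(S,230,200,258,255,.022,'saddleL');stat(S,285,200,315,242,.022,'saddleR')
stat(D,195,160,234,185,.022,'sadd1 side');stat(D,170,196,212,222,.022,'sadd2 side')
```

```text
log 1499 med [ 0.488 -0.325  0.044] zmax 0.051 rect [ 465. -325.] [233.  49.] 0.2
log side 968 med [ 0.465 -0.308  0.04 ] zmax 0.052 rect [ 473. -345.] [231. 167.] 19.7
log top 1366 med [ 0.48  -0.325  0.045] zmax 0.051 rect [ 465. -325.] [233.  47.] 0.2
log side top 700 med [ 0.465 -0.311  0.044] zmax 0.052 rect [ 466. -319.] [231.  48.] 2.1
A 476 med [ 0.349 -0.095  0.033] zmax 0.038 rect [339. -93.] [54. 70.] 10.6
A side 394 med [ 0.336 -0.077  0.035] zmax 0.041 rect [ 336. -112.] [ 65. 128.] 4.9
A top 264 med [ 0.34  -0.093  0.035] zmax 0.038 rect [338. -93.] [51. 69.] 10.2
A side top 255 med [ 0.336 -0.089  0.037] zmax 0.042 rect [337. -89.] [49. 73.] 10.4
B 370 med [0.501 0.271 0.03 ] zmax 0.037 rect [494. 281.] [64. 55.] 83.8
B side 503 med [0.493 0.3   0.033] zmax 0.04 rect [498. 299.] [72. 70.] 8.5
B top 125 med [0.496 0.283 0.035] zmax 0.038 rect [496. 282.] [37. 50.] 84.4
B side top 241 med [0.494 0.288 0.036] zmax 0.04 rect [495. 287.] [41. 51.] 84.0
cradle 4382 med [ 0.563 -0.011  0.016] zmax 0.046 rect [506.   2.] [210. 282.] 81.1
cradle side 3268 med [0.551 0.003 0.018] zmax 0.048 rect [577.  -1.] [228. 238.] 82.3
saddleL 246 med [ 0.493 -0.084  0.034] zmax 0.054 rect [500. -83.] [20. 86.] 81.4
saddleR 243 med [0.517 0.084 0.034] zmax 0.054 rect [527.  85.] [21. 83.] 81.9
sadd1 side 235 med [ 0.495 -0.077  0.034] zmax 0.057 rect [504. -62.] [66. 86.] 81.7
sadd2 side 267 med [0.522 0.09  0.034] zmax 0.057 rect [546.  71.] [114.  86.] 11.0
```

View pics/c.png

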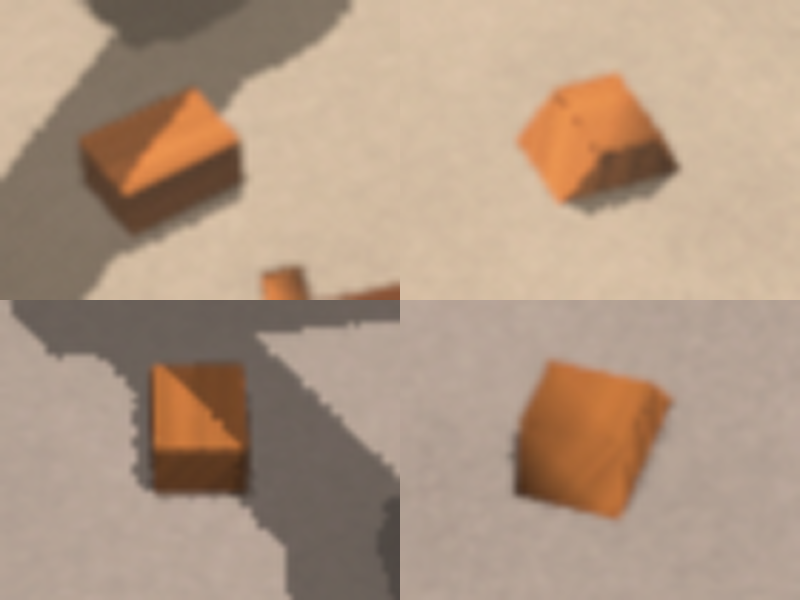

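The picture shows the chock is the one on the right (scene px 354,194), with sloping sides and a flat top. A is a plain block. The sizes agree: log 231×48, chock top 37×50, saddle length 86.

- **Log:** centre about (0.465,-0.322), lying along world x.
- **Cradle:** origin about (0.520,0.000), x axis at about -99°, low flank facing world +x.
- **Chock:** centre about (0.495,0.285).

I'll move over the log first.

Emit:
{"api": "step_arm", "payload": {"motion": [[8.5, 4, -2.6, 1, 4], [8.5, 8, -5.2, 2, 8], [8.5, 12, -7.8, 3, 12], [8.5, 16, -10.4, 4, 16], [8.5, 20, -13, 5, 20.4], [8.5, 24, -15.6, 6, 20.4], [8.5, 28, -18.2, 7, 20.4], [8.5, 31, -20, 8, 20.4], [8.5, 32.2, -20.8, 8, 20.4], [8.5, 32.2, -20.8, 8, 20.4], [8.5, 32.2, -20.8, 8, 20.4]]}}

```text
time: 1.2
tool_pos: [0.4643, -0.3264, 0.1516]
tcp_rot: [3.141, 0.0, -0.0]
wrist_force: [0.1, -0.9, 0.2]
width: 0.992
grip_force: 0.0
```

Run:
```python
from h import *
im,W=look('wrist');cv2.imwrite('pics/w1.png',im[...,::-1])
s=bot.read_state();print(s['time'],np.round(s['tool_pos'],4),R.from_rotvec(s['tcp_rot']).as_matrix().round(3).tolist())
z=W[...,2];x=W[...,0];y=W[...,1]
m=(z>.032)&(z<.065)&(abs(x-.465)<.15)&(abs(y+.322)<.045)
P=W[m];print(m.sum(),np.percentile(P[:,2],95).round(4))
r=cv2.minAreaRect((P[:,:2]*1000).astype(np.float32));print(r,P.min(0),P.max(0))
T=P[P[:,2]>.044];print('ridge',np.polyfit(T[:,0],T[:,1],1),T[:,1].mean(),np.median(T,0))
```

```text
1.25 [ 0.4642 -0.3269  0.1518] [[1.0, -0.001, 0.0], [-0.001, -1.0, -0.001], [0.0, 0.001, -1.0]]
10181 0.0476
((465.07073974609375, -325.40350341796875), (230.05886840820312, 45.64390563964844), 0.5115410089492798) [ 0.35010281 -0.34802042  0.03200281] [ 0.58023733 -0.30166613  0.04933061]
ridge [ 0.00431615 -0.32726771] -0.3251957910334481 [ 0.4880519  -0.32527413  0.04623244]
```

Measured from close up, the log is at (0.465,-0.325), yaw 0.4°. I'll descend and grip.

Emit:
{"api": "step_arm", "payload": {"motion": [[8.5, 0.1, -0.1, 3, 0], [8.5, 0.1, -0.1, 6, 0], [8.5, 0.1, -0.1, 9, 0], [8.5, 0.1, -0.1, 11.5, 0], [8.5, 0.1, -0.1, 13.5, 0], [8.5, 0.1, -0.1, 14.7, 0], [8.5, 0.1, -0.1, 14.7, 0], [5.5, 0.1, -0.1, 14.7, 0], [4.5, 0.1, -0.1, 14.7, 0], [4, 0.1, -0.1, 14.7, 0], [4, 0.1, -0.1, 14.7, 0], [4, 0.1, -0.1, 14.7, 0], [4, 0.1, -0.1, 14.7, 0], [4, 0.1, -0.1, 14.7, 0]], "force": 50}}

```text
time: 2.65
tool_pos: [0.4666, -0.3256, 0.0061]
tcp_rot: [3.139, 0.0, 0.003]
wrist_force: [-2.0, 0.4, 6.6]
width: 0.548
grip_force: 52.0
```

Emit:
{"api": "step_arm", "payload": {"motion": [[4, 0, 0, -0.5, 0], [4, 0, 0, -1.5, 0], [4, 0, 0, -3, 0], [4, 0, 0, -5, 0], [4, 0, 0, -7, 0], [4, 0, 0, -9, 0], [4, 0, 0, -11, 0], [4, 0, 0, -12.5, 0], [4, 0, 0, -13, 0], [4, 0, 0, -13, 0]]}}

```text
time: 3.65
tool_pos: [0.466, -0.3249, 0.1354]
tcp_rot: [3.14, -0.0, 0.002]
wrist_force: [0.7, 0.4, -4.3]
width: 0.543
grip_force: 52.1
```

Emit:
{"api": "step_arm", "payload": {"motion": [[4, 0.2, -1, 0, -2], [4, 0.5, -2.5, 0, -6], [4, 1, -5, 0, -12], [4, 1.5, -7.5, 0, -18], [4, 2, -10, 0, -24], [4, 2.5, -12.5, 0, -30], [4, 3, -15, 0, -36], [4, 3.3, -17.5, 0, -42], [4, 3.6, -20, 0, -48], [4, 4, -22.5, 0, -54], [4, 4.3, -25, 0, -60], [4, 4.7, -27.5, 0, -66], [4, 5, -30, 0, -72], [4, 5.3, -31.5, 0, -77], [4, 5.4, -32.2, 0, -80], [4, 5.4, -32.5, 0, -81], [4, 5.4, -32.5, 0, -81], [4, 5.4, -32.5, 0, -81]]}}

```text
time: 5.45
tool_pos: [0.5189, 0.0003, 0.1336]
tcp_rot: [-2.389, -2.039, 0.002]
wrist_force: [-0.4, 0.5, -3.9]
width: 0.545
grip_force: 52.1
```

Run:
```python
from h import *
s=bot.read_state();print(s['time'],np.round(s['tool_pos'],4),R.from_rotvec(s['tcp_rot']).as_matrix().round(3).tolist(),s['grip_force'],s['wrist_force'])
for n in('scene','side','wrist'):
    im,W=look(n)
    if n!='wrist': cv2.imwrite(f'pics/{n}2.png',im[...,::-1])
    z=W[...,2];x=W[...,0];y=W[...,1]
    hsv=cv2.cvtColor(im,cv2.COLOR_RGB2HSV)
    m=(z>.12)&(z<.19)&(abs(x-.52)<.1)&(abs(y)<.16)&(hsv[...,0]<18)&(hsv[...,1]>110)
    P=W[m];r=cv2.minAreaRect((P[:,:2]*1000).astype(np.float32));print(n,'log',len(P),np.round(r[0],1),np.round(r[1],1),round(r[2],1),np.percentile(P[:,2],[2,50,98]).round(3), 'z at y<0,>0',np.percentile(P[P[:,1]<-.06][:,2],90),np.percentile(P[P[:,1]>.06][:,2],90))
    m=(z>.024)&(z<.065)&(abs(x-.51)<.07)&(abs(y)<.12)
    P=W[m]
    for sg in(-1,1):
        Q=P[P[:,1]*sg>.04]
        if len(Q)>30:
            r=cv2.minAreaRect((Q[:,:2]*1000).astype(np.float32));print(n,'sad',sg,len(Q),np.round(r[0],1),np.round(r[1],1),round(r[2],1),Q[:,2].max())
    m=(z>.011)&(z<.02)&(x>.53)&(x<.7)&(abs(y)<.16)
    P=W[m];r=cv2.minAreaRect((P[:,:2]*1000).astype(np.float32));print(n,'board',np.round(cv2.boxPoints(r)).tolist())
```

```text
5.45 [5.189e-01 3.000e-04 1.336e-01] [[0.157, 0.988, -0.001], [0.988, -0.157, -0.0], [-0.0, -0.001, -1.0]] 52.13791251182556 [-0.36404414  0.47624036 -3.90042766]
scene log 1333 [521.2  -2.2] [229.1  50.9] 80.9 [0.147 0.168 0.176] z at y<0,>0 0.1742076467513382 0.1736104876375848
scene sad -1 231 [501.8 -83.3] [20.4 84.7] 80.6 0.05615730151109899
scene sad 1 229 [527.3  84.7] [20.7 83.5] 81.7 0.05472040419648694
scene board [[503.0, -104.0], [630.0, -123.0], [661.0, 84.0], [534.0, 103.0]]
side log 828 [519.7   1.2] [232.7  49.4] 81.9 [0.139 0.171 0.179] z at y<0,>0 0.1776373513182627 0.17619902343906707
side sad -1 198 [498.2 -82. ] [28.4 79.8] 81.6 0.05757997786746494
side sad 1 253 [527.3  85.8] [24.9 85.5] 81.3 0.05773350150286971
side board [[509.0, -111.0], [637.0, -125.0], [661.0, 94.0], [532.0, 107.0]]Traceback (most recent call last):
  File "<stdin>", line 9, in <module>
    return _quantile_unchecked(
        a, q, axis, out, overwrite_input, method, keepdims, weights)
    return _ureduce(a,
                    func=_quantile_ureduce_func,
    ...<5 lines>...
                    overwrite_input=overwrite_input,
                    method=method)
    r = func(a, **kwargs)
    result = _quantile(arr,
                       quantiles=q,
    ...<2 lines>...
                       out=out,
                       weights=wgt)
    slices_having_nans = np.isnan(arr[-1, ...])
                                  ~~~^^^^^^^^^
IndexError: index -1 is out of bounds for axis 0 with size 0
```

The log is level, centred over the V (0.520,0.000) and parallel to it (81° against 81°). I'll lower it.

Emit:
{"api": "step_arm", "payload": {"motion": [[4, 0.1, 0, 2, 0], [4, 0.1, 0, 4, 0], [4, 0.1, 0, 6, 0], [4, 0.1, 0, 7.5, 0], [4, 0.1, 0, 8.5, 0], [4, 0.1, 0, 9, 0], [4, 0.1, 0, 9.3, 0], [4, 0.1, 0, 9.5, 0], [4, 0.1, 0, 9.5, 0]]}}

```text
time: 6.5
tool_pos: [0.5202, 0.0014, 0.0397]
tcp_rot: [2.389, 2.04, 0.001]
wrist_force: [0.1, -0.1, -3.7]
width: 0.543
grip_force: 52.3
```

Emit:
{"api": "step_arm", "payload": {"motion": [[4, 0, 0, 0.2, 0], [4, 0, 0, 0.4, 0], [4, 0, 0, 0.5, 0], [4, 0, 0, 0.6, 0], [4, 0, 0, 0.6, 0]]}}

```text
time: 7.0
tool_pos: [0.5203, 0.0014, 0.0356]
tcp_rot: [2.389, 2.04, 0.001]
wrist_force: [-6.6, -0.7, 11.9]
width: 0.546
grip_force: 53.9
```

Contact with the V (force up to about 12 N). Opening now.

Emit:
{"api": "step_arm", "payload": {"motion": [[4.8, 0, 0, 0.5, 0], [5, 0, 0, 0.5, 0], [5.2, 0, 0, 0.5, 0], [5.6, 0, 0, 0.5, 0], [6.2, 0, 0, 0.5, 0], [7, 0, 0, 0.3, 0], [8.5, 0, 0, 0, 0], [8.5, 0, 0, 0, 0], [8.5, 0, 0, 0, 0], [8.5, 0, 0, 0, 0]]}}

```text
time: 8.0
tool_pos: [0.5198, 0.0014, 0.0333]
tcp_rot: [2.389, 2.04, 0.0]
wrist_force: [-0.5, 0.8, -0.1]
width: 0.995
grip_force: 0.0
```

```bash
cat > chk.py <<'E'
from h import *
for n in('scene','side'):
    im,W=look(n)
    z=W[...,2];x=W[...,0];y=W[...,1]
    hsv=cv2.cvtColor(im,cv2.COLOR_RGB2HSV)
    m=(z>.058)&(z<.085)&(abs(x-.52)<.1)&(abs(y)<.16)&(hsv[...,0]<18)&(hsv[...,1]>110)
    P=W[m];r=cv2.minAreaRect((P[:,:2]*1000).astype(np.float32));print(n,'log',len(P),np.round(r[0],1),np.round(r[1],1),round(r[2],1),'z98',np.percentile(P[:,2],98))
E
python3 chk.py
```

```text
scene log 972 [538.1  -3.4] [229.2  79.4] 81.7 z98 0.07685077240335574
side log 675 [521.    6.1] [111.4 223.1] 8.3 z98 0.0797467471720151
```

Emit:
{"api": "step_arm", "payload": {"motion": [[8.5, 0, 0, -1, 0], [8.5, 0, 0, -3, 0], [8.5, 0, 0, -6, 0], [8.5, 0, 0, -9, 0], [8.5, 1, -0.3, -12, 0], [8.5, 4, -1, -13, -3], [8.5, 8, -2, -13, -3], [8.5, 12, -3, -13, -3], [8.5, 16, -4, -13, -3], [8.5, 20, -5, -13, -3], [8.5, 24, -6, -13, -3], [8.5, 27, -6.8, -13, -3], [8.5, 27.6, -6.9, -13, -3], [8.5, 27.6, -6.9, -13, -3], [8.5, 27.6, -6.9, -13, -3]]}}

```text
time: 9.6
tool_pos: [0.4948, 0.284, 0.1634]
tcp_rot: [2.335, 2.101, -0.001]
wrist_force: [0.1, -0.5, -0.1]
width: 0.998
grip_force: 0.0
```

```bash
python3 chk.py
python3 - <<'E'
from h import *
s=bot.read_state();print(s['time'],np.round(s['tool_pos'],4),R.from_rotvec(s['tcp_rot']).as_matrix().round(3).tolist())
im,W=look('wrist')
z=W[...,2];x=W[...,0];y=W[...,1]
for a in(.006,.031):
    m=(z>a)&(z<.05)&(abs(x-.495)<.07)&(abs(y-.285)<.07)
    P=W[m];r=cv2.minAreaRect((P[:,:2]*1000).astype(np.float32));print(len(P),np.round(r[0],1),np.round(r[1],1),r[2],np.percentile(P[:,2],[50,98]))
E
```

```text
scene log 1163 [5.124e+02 2.000e-01] [228.4  61.4] 79.9 z98 0.07665688821061102
side log 695 [509. -13.] [200.6  62.6] 75.6 z98 0.07971898514352445
9.7 [0.495  0.2835 0.1633] [[0.106, 0.994, -0.0], [0.994, -0.106, -0.001], [-0.001, -0.0, -1.0]]
2641 [494.3 285.4] [63.9 50. ] 83.83735656738281 [0.03477114 0.03662593]
1773 [494.4 285.4] [41.1 49.7] 82.8652114868164 [0.035302   0.03674318]
```

Chock confirmed at (0.494,0.285), aligned with the gripper. I'll descend and grip.

Emit:
{"api": "step_arm", "payload": {"motion": [[8.5, 0.2, 0, 4, 0], [8.5, 0.2, 0, 8, 0], [8.5, 0.2, 0, 11, 0], [8.5, 0.2, 0, 13.5, 0], [8.5, 0.2, 0, 15, 0], [8.5, 0.2, 0, 15.8, 0], [8.5, 0.2, 0, 15.8, 0], [6.5, 0.2, 0, 15.8, 0], [5.5, 0.2, 0, 15.8, 0], [4.5, 0.2, 0, 15.8, 0], [4.2, 0.2, 0, 15.8, 0], [4.2, 0.2, 0, 15.8, 0], [4.2, 0.2, 0, 15.8, 0]], "force": 30}}

```text
time: 11.05
tool_pos: [0.4963, 0.2875, 0.0069]
tcp_rot: [2.334, 2.102, 0.004]
wrist_force: [-0.1, -0.7, 7.4]
width: 0.581
grip_force: 33.2
```

Emit:
{"api": "step_arm", "payload": {"motion": [[4.2, 0, 0, -1, 0], [4.2, 0, 0, -3, 0], [4.2, 0, 0, -6, 0], [4.2, 0, 0, -9, 0], [4.2, 0, 0, -12, 0], [4.2, 0, 0, -14, 0], [4.2, 0, 0, -15, 0], [4.2, 0, 0, -15, 0]]}}

```text
time: 11.85
tool_pos: [0.4959, 0.2873, 0.1572]
tcp_rot: [2.334, 2.101, 0.005]
wrist_force: [-0.4, -0.3, -0.8]
width: 0.581
grip_force: 32.4
```

Emit:
{"api": "step_arm", "payload": {"motion": [[4.2, -1.5, 0.7, 0, 5], [4.2, -3.5, 1.7, 0, 11], [4.2, -5.5, 2.7, 0, 18], [4.2, -7.5, 3.7, 0, 25], [4.2, -9.5, 4.7, 0, 32], [4.2, -11.5, 5.7, 0, 39], [4.2, -13.5, 6.7, 0, 46], [4.2, -15.5, 7.7, 0, 53], [4.2, -17.5, 8.7, 0, 60], [4.2, -19.5, 9.7, 0, 67], [4.2, -22, 10.7, 0, 74], [4.2, -24.5, 11.8, 0, 81], [4.2, -26.5, 12.9, 0, 88], [4.2, -28, 13.7, 0, 92], [4.2, -28.8, 13.9, 0, 92.7], [4.2, -28.8, 13.9, 0, 92.7], [4.2, -28.8, 13.9, 0, 92.7]]}}

```text
time: 13.55
tool_pos: [0.6022, -0.0137, 0.1542]
tcp_rot: [-3.132, 0.237, 0.003]
wrist_force: [-1.1, 0.3, -0.6]
width: 0.58
grip_force: 32.4
```

Run:
```python
from h import *
s=bot.read_state();p=s['tool_pos'];print(s['time'],np.round(p,4),R.from_rotvec(s['tcp_rot']).as_matrix().round(3).tolist(),s['grip_force'])
ims=[]
for n in('scene','side','wrist'):
    im,W=look(n);ims.append(im)
    z=W[...,2];x=W[...,0];y=W[...,1]
    hsv=cv2.cvtColor(im,cv2.COLOR_RGB2HSV);col=(hsv[...,0]<18)&(hsv[...,1]>110)
    for nm,m in(('chock',(z>.147)&(z<.195)&(abs(x-p[0])<.06)&(abs(y-p[1])<.06)&col),('logtop',(z>.066)&(z<.085)&(abs(x-.52)<.1)&(abs(y)<.16)&col)):
        P=W[m]
        if len(P)<20: print(n,nm,len(P));continue
        r=cv2.minAreaRect((P[:,:2]*1000).astype(np.float32));print(n,nm,len(P),np.round(r[0],1),np.round(r[1],1),round(r[2],1),np.percentile(P[:,2],[2,50,98]).round(3))
cv2.imwrite('pics/place.png',np.vstack([np.hstack([cv2.resize(ims[0][150:300,200:360],(400,375)),cv2.resize(ims[1][100:250,130:290],(400,375))])])[...,::-1])
```

```text
13.55 [ 0.6022 -0.0137  0.1542] [[0.989, -0.151, -0.002], [-0.151, -0.989, 0.001], [-0.002, -0.0, -1.0]] 32.36974596977234
scene chock 572 [613.8 -13.1] [58.8 69.1] 14.8 [0.148 0.175 0.185]
scene logtop 482 [519.9  -0.7] [228.9  38. ] 80.3 [0.066 0.072 0.077]
side chock 319 [591.2  -1.6] [75.6 61.3] 52.0 [0.15  0.172 0.188]
side logtop 747 [516.7   4. ] [229.2  42.8] 80.5 [0.067 0.074 0.08 ]
wrist chock 12285 [608.9 -14.2] [76.5 55. ] 81.8 [0.15  0.183 0.184]
wrist logtop 363 [ 5.185e+02 -3.000e-01] [227.2  34.3] 81.4 [0.066 0.07  0.074]
```

View pics/place.png

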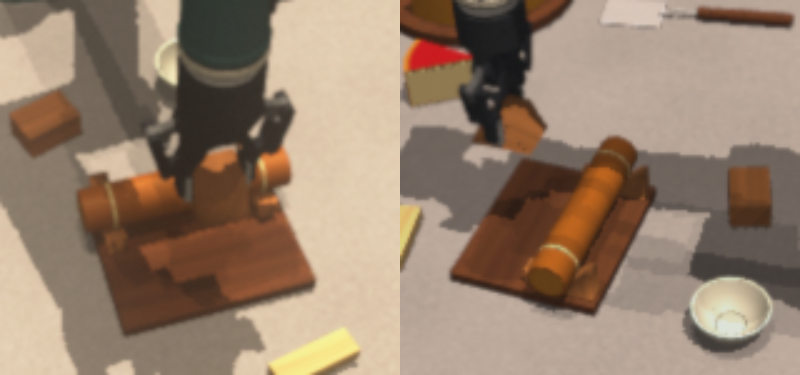

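The log is seated in the V (its top in the left crop runs from px (85,205) to (285,165)). The chock is held upright over the board's low-flank side. I'll lower it well outside.

Emit:
{"api": "step_arm", "payload": {"motion": [[4.2, 0, 0, 3, 0], [4.2, 0, 0, 6, 0], [4.2, 0, 0, 9, 0], [4.2, 0, 0, 11, 0], [4.2, 0, 0, 12, 0], [4.2, 0, 0, 12.5, 0], [4.2, 0, 0, 12.8, 0], [4.2, 0, 0, 12.8, 0]]}}

```text
time: 14.5
tool_pos: [0.6039, -0.0141, 0.0281]
tcp_rot: [-3.133, 0.238, -0.002]
wrist_force: [0.2, 0.3, -0.5]
width: 0.577
grip_force: 32.4
```

Emit:
{"api": "step_arm", "payload": {"motion": [[4.2, 0, 0, 0.2, 0], [4.2, 0, 0, 0.4, 0], [4.2, 0, 0, 0.5, 0], [4.2, 0, 0, 0.5, 0]]}}

```text
time: 14.9
tool_pos: [0.6036, -0.0143, 0.023]
tcp_rot: [-3.132, 0.239, -0.002]
wrist_force: [-1.9, 0.1, 2.6]
width: 0.575
grip_force: 32.8
```

Emit:
{"api": "step_arm", "payload": {"motion": [[4.2, -0.4, 0, 0, 0], [4.2, -0.9, 0, 0, 0], [4.2, -1.4, 0, 0, 0], [4.2, -1.9, 0, 0, 0], [4.2, -2.4, 0, 0, 0], [4.2, -2.8, 0, 0, 0], [4.2, -3.0, 0, 0, 0], [4.2, -3.1, 0, 0, 0], [4.2, -3.2, 0, 0, 0], [4.2, -3.2, 0, 0, 0]]}}

```text
time: 15.9
tool_pos: [0.572, -0.0094, 0.0229]
tcp_rot: [3.132, -0.239, 0.002]
wrist_force: [1.9, -0.4, 6.4]
width: 0.579
grip_force: 33.1
```

```bash
cat > c2.py <<'E'
from h import *
s=bot.read_state();p=s['tool_pos'];print(s['time'],np.round(p,4),np.round(s['wrist_force'],1),s['grip_force'])
O=np.array([.5205,0]);a=np.deg2rad(-8.8);ey=np.array([np.cos(a),np.sin(a)]);ex=np.array([ey[1],-ey[0]])
ims=[]
for n in('scene','side','wrist'):
    im,W=look(n);ims.append(im);z=W[...,2]
    hsv=cv2.cvtColor(im,cv2.COLOR_RGB2HSV);col=(hsv[...,0]<18)&(hsv[...,1]>110)
    cx=(W[...,:2]-O)@ex;cy=(W[...,:2]-O)@ey
    for nm,m in(('chocktop',(z>.044)&(z<.06)&(abs(cx)<.06)&(cy>.027)&(cy<.11)&col),('logtop',(z>.066)&(z<.085)&(abs(cx)<.15)&(abs(cy)<.03)&col)):
        if m.sum()<20: print(n,nm,m.sum());continue
        Q=np.stack([cx[m],cy[m]],1)*1000
        r=cv2.minAreaRect(Q.astype(np.float32));print(n,nm,m.sum(),'cradle xy',np.round(r[0],1),np.round(r[1],1),round(r[2],1),'z',np.percentile(z[m],[2,50,98]).round(3))
cv2.imwrite('pics/c2_%d.png'%(s['time']*100),np.hstack([cv2.resize(ims[0][150:300,200:360],(400,375)),cv2.resize(ims[1][100:250,130:290],(400,375))])[...,::-1])
E
python3 c2.py;ls pics
```

```text
15.9 [ 0.572  -0.0094  0.0229] [ 1.9 -0.4  6.4] 33.14333438873291
scene chocktop 229 cradle xy [-4.4 52.9] [63.7 41.5] 3.9 z [0.045 0.05  0.055]
scene logtop 444 cradle xy [ 0.8 -2.1] [229.7  37.4] 0.0 z [0.067 0.073 0.077]
side chocktop 128 cradle xy [-5.1 46.2] [61.5 41.8] 10.6 z [0.045 0.052 0.058]
side logtop 741 cradle xy [-2.5 -4.1] [ 41.6 228.9] 89.9 z [0.067 0.074 0.08 ]
wrist chocktop 8266 cradle xy [-5.5 51.8] [41.9 63.8] 89.5 z [0.045 0.051 0.053]
wrist logtop 1192 cradle xy [1.3 8.7] [147.6  14.6] 0.5 z [0.066 0.07  0.074]
c.png
c2_1590.png
place.png
scene0.png
scene2.png
side0.png
side2.png
w1.png
```

Emit:
{"api": "step_arm", "payload": {"motion": [[4.2, -0.1, 0, 0, 0], [4.2, -0.2, 0, 0, 0], [4.2, -0.2, 0, -0.1, 0], [5.2, -0.2, 0, -0.1, 0], [6, -0.2, 0, -0.1, 0], [7, -0.2, 0, -0.1, 0], [8.5, -0.2, 0, -0.1, 0], [8.5, -0.2, 0, -0.1, 0], [8.5, -0.2, 0, -0.1, 0], [8.5, -0.2, 0, -1, 0], [8.5, -0.2, 0, -3, 0], [8.5, -0.2, 0, -6, 0], [8.5, -0.2, 0, -10, 0], [8.5, -0.2, 0, -14, 0], [8.5, 4, 0, -17, 0], [8.5, 8, 0, -17, 0], [8.5, 8, 0, -17, 0], [8.5, 8, 0, -17, 0]]}}

```text
time: 17.85
tool_pos: [0.6507, -0.0216, 0.1923]
tcp_rot: [-3.132, 0.239, 0.001]
wrist_force: [-1.5, -0.6, -0.0]
width: 0.994
grip_force: 0.0
```

```bash
python3 c2.py; mv pics/c2_1[6-9]*.png pics/end.png
```

```text
17.85 [ 0.6507 -0.0216  0.1923] [-1.5 -0.6 -0. ] 0.0
scene chocktop 263 cradle xy [ 1.1 49.7] [49.9 42.1] 0.4 z [0.045 0.051 0.054]
scene logtop 551 cradle xy [7.7 0.1] [ 40.8 215.1] 89.4 z [0.066 0.072 0.077]
side chocktop 192 cradle xy [-0.9 47.9] [41.6 54.6] 87.5 z [0.045 0.053 0.058]
side logtop 758 cradle xy [-3.7 -4.8] [231.3  44.6] 0.4 z [0.066 0.074 0.08 ]
wrist chocktop 1422 cradle xy [ 1.7 49. ] [40.7 50.3] 89.6 z [0.045 0.051 0.052]
wrist logtop 4460 cradle xy [ 1.7 -3. ] [211.8  38.5] 0.7 z [0.066 0.073 0.076]
```

View pics/end.png

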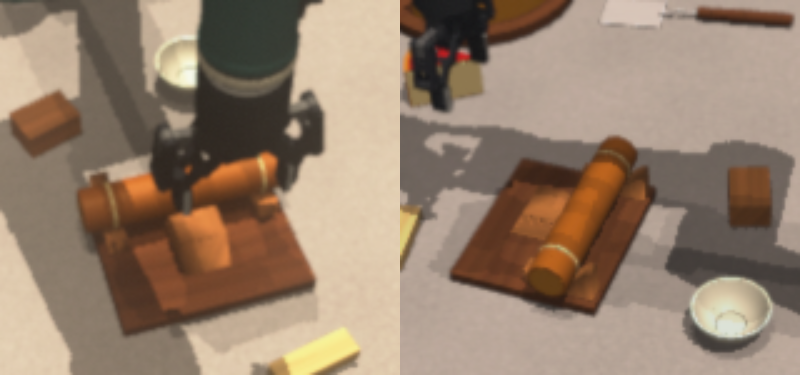

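The log is in the V and the chock stands flat on the board beside it (left crop, px 200,240), at about cradle (+1,+49) mm. The gripper is clear of both, so I'm handing in.

```bash
python3 -c "
from workcell import bot
print(bot.finish_job())"
```

```text
the job is handed in; nothing more can be done
None
```

The job is handed in (no verdict was returned): the log lies centred in the V and the chock stands flat on the low-flank side at about y = +49 mm, both released, with the arm clear at about 18 s of the 56 s allowed.

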